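# Load the fossil tooth on the stopped scanning stage

### The job

Make the motorised scanning stage safe by pushing its emergency-stop mushroom down until it latches. Then take the specimen mount that carries the curved fossil tooth from the wooden rack, keep it upright, and plug its pin fully home into the hole of the clamp block on the stage. Last, with the tooth standing there, twist the mushroom clockwise so that it springs back up; leave the other two mounts in the rack and the rest of the bench as it is.

Things in the scene. Friction and masses are not known exactly. Their poses are not given: they have to be found in the camera images.
- estop_top (a point): centre of the top of the emergency-stop mushroom: a red head, 40 mm in diameter, on a yellow and grey control box 72 x 72 mm and 58 mm high. With the head up, this point lies 34 mm above the top face of the box; the head moves straight down when pressed. The head's side is a straight knurled rim that reaches from 5 mm to 16 mm below this point; below it the head is open air (only a 31 mm wide collar, 6 mm high, stands round the stem on the box)
- estop_press (a joint): how far the mushroom is pushed in, m: 0 up, 0.007 at the bottom stop. A spring holds it up and a catch adds to it (about 1 N at the start, 4 N to pass the catch); pushed to 0.006 or more it clicks and, let go, stays latched at about 0.005 until it is twisted
- estop_turn (a joint): how far the mushroom head is twisted, rad: 0 at rest, growing clockwise as seen from above, stop at 0.9. A latched head is freed by a twist of about 0.45 or more, with little effort (under 0.1 N m), and springs up as soon as it is let go; a weak spring turns it back to 0. Fingers that pinch the head keep it from rising until they open
- estop_box: the control box under the mushroom, fixed to the bench; origin at the centre of its underside, x and y along its sides, z up. It may stand on the left or on the right
- rack: wooden rack 60 mm (x) x 190 mm (y) x 30 mm high, fixed to the bench; origin at the centre of its underside, y along its row of three holes 62 mm apart (8 mm wide, 20 mm deep). A mount stands in each, its metal body resting on the rack's top. It may stand on the left or on the right
- tooth_centre (a point): the mount with the tooth, half-way up its aluminium body. Each mount is an upright aluminium cylinder, 34 mm in diameter and 42 mm high, with a steel pin 6 mm in diameter that sticks out 16 mm below it (chamfered tip) and a fossil on top, up to 24 mm high and no wider than 28 mm; about 100 g. This one carries a dark, curved, tapering tooth; the three mounts stand in any order and with any yaw. z up along the mount
- tooth_shoulder (a point): the same mount, centre of the underside of its aluminium body, where the pin begins (21 mm below its half-way point, 16 mm above the pin's tip)
- shell_centre (a point): the mount with a flat, coiled ammonite shell, half-way up its aluminium body (stays in the rack)
- bone_centre (a point): the mount with a waisted vertebra with side processes, half-way up its aluminium body (stays in the rack)
- socket (a point): centre of the mouth of the hole in the clamp block: a plain steel block 34 x 34 mm and 22 mm high in the middle of the round aluminium faceplate (94 mm in diameter) of the grey rotary stage, fixed to the bench. The mouth lies at the block's top, 70 mm above the bench; the hole is 7.2 mm wide and 19 mm deep with a 2 mm countersink. A mount is home when its aluminium body rests on the block. z up. A motor 42 mm high sticks out on the stage's far side
- glue: white glue bottle, 28 mm in diameter, 85 mm high, origin at the centre of its underside (bystander)
- brush: brush 150 mm long, lying on the bench along its x (bystander)
Things that resemble listed ones, but are neither listed nor needed, are in the scene too. Leave any blue look-alike of the estop_box alone.

How it is judged:
By the outcome, as a careful person would: the job done as asked, in the order asked, and still so for the second after the job is handed in, with the robot touching nothing.
It also fails if it takes over 72 s, if anything falls off the work surface, if the arm or the gripper's body presses on something with over 40 N, if the wrist force passes 120 N, or if a joint passes its speed limit or range.

### The arm

A 7-joint arm with a two-finger parallel gripper is mounted at the origin on the work surface. World frame = base frame: x ahead of the robot, y to its left, z up, the work surface at z = 0. Lengths are in m, angles in rad, forces in N, time in s.
With the tool pointing down it reaches from about 0.425 to 0.875 m from the base axis. Payload 8.4 kg.
Tool frame: the origin (TCP) lies at the centre of the arm's flange, where the gripper is bolted on; the fingertips stand 173 mm ahead of it and the grasp point (between the pads) lies 155 mm ahead of it; y points along the fingers, z is the direction in which the jaws open and shut, and the axes are right-handed (so a half turn about y gives the same grasp; the last joint's range is limited). The gripper opens to 85 mm and grips with 20 to 120 N. Pads are 22 mm wide; open, the fingers measure 114 mm over their backs; the gripper's body (76 mm by 85 mm) begins 54 mm behind the grasp point. The pads swing forward as they close: fully open they stand 13 mm farther back than shut.
Start: joints at [1.004, 0.333, 0.04, 1.465, -0.013, 1.343, -0.059], TCP at [0.293, -0.58, 0.405] pointing down, gripper open.
Joint ranges: [-2.58, 2.58], [-0.38, 2.09], [-1.3, 1.39], [0.25, 2.4], [-1.5, 4.64], [0.08, 2.09], [-2.65, 2.65]. Speed limits (rad/s): [2.22, 2.22, 2.79, 2.79, 3.14, 3.14, 3.14].

### API

Orientations are given as a unit quaternion [x, y, z, w].
In Python, from workcell import r gives the robot as it stands. The module is installed in compiled form; this text tells all that it offers.
- The arm moves only by the tool jog_arm, never from a script. Its argument "increments" is a list that holds one entry, the list of rows, each a list of 7 numbers: the turn, a rotation vector about the tool's x, y, z in degrees, then the shift along the tool's x, y, z in m, then the closure, from -1 (fully open) to 1 (shut), so that 0 is half open. A call has 1 to 20 rows; each row is the pose to reach, as a shift and turn from the pose commanded when the call began, along the tool's axes at that moment; what a row does not reach only later rows make up. A row lasts 1/8 s, in which the tool goes at most 62.5 mm and 10.7 degrees, less where a joint would pass 70% of its speed; a pose out of reach is approached as far as the arm can. A call with a gripper value outside its range is refused whole. The fingers move at their own pace and stop on an object; "force" is the grip in N (left out, the last holds). Time passes only in rows, so rows that repeat a pose let the fingers close. It gives the time, the measured TCP pose, the force and the opening at its end, in the units of the state.
- r.sense(): the state, without advancing time (a new reading comes with each control period).
- r.snapshot(name): name is "side" or "top"; returns (picture, depth): 420x560x3 uint8, red, green, blue; 420x560 float32, m along the optical axis (not along the pixel's ray), 0 where there is no reading.
- r.get_calibration(name): a dict with "K" (3x3 intrinsics, pixels), "R" (3x3) and "t" (3): a world point X has camera coordinates R X + t. Camera axes: x right, y down, z forward; pixel columns grow to the right and rows downward; lengths in m; the calibration is good to about 2 mm. A picture is of the moment at which its call begins. get_calibration takes no time and is no camera call.
- r.sign_off(): hands the job in, once; it reports no verdict.
The state is a dict: "time_s": time; "joints": joint angles; "qvel": joint speeds; "joint_efforts": joint torques, N m; "tcp_pos": TCP position; "tcp_rot": TCP orientation; "contact_force": force on the tool from outside, world axes, zero at the start; "moment": the same for the moment, N m; "finger_gap": finger opening in m.
Only numpy, scipy, OpenCV 4.12 (cv2) and the standard library are available. Lean on these libraries where they do the work, as an engineer would, in place of code of your own. Each camera call takes 0.05 s, during which the arm holds its last target.

## Working session

There is one attempt and no reset: what is moved stays moved. The work goes in short steps, Python scripts to look and compute and a tool call to move; the robot and the scene stay as the last step left them, time stands still between calls to the robot, and variables do not carry over. Pictures are saved under pics/ and viewed, and the job is handed in when it is done.

Besides the shell and the picture viewer there is one more tool, called after "Request:" as a command line: name --argument value ..., lists and objects as JSON in quotes. jog_arm: Moves the arm, as the interface text tells. Its arguments: {"type":"object","properties":{"increments":{"type":"array","items":{"type":"array","items":{"type":"array","items":{"type":"number"}}}},"force":{"type":"number"}},"required":["increments"]}

```bash
mkdir -p pics; cat > h.py <<'E'
import numpy as np, cv2
from workcell import r
def snap(n,f):
    p,d=r.snapshot(n); cv2.imwrite(f'pics/{f}.png',p[:,:,::-1]); np.savez(f'pics/{f}.npz',p=p,d=d); return p,d
def pt(n,d,u,v):
    c=r.get_calibration(n);K,R,t=map(np.array,(c['K'],c['R'],c['t'])); 
    x=np.linalg.inv(K)@[u,v,1]*d; return R.T@(x-t)
def plane(n,u,v,z):
    c=r.get_calibration(n);K,R,t=map(np.array,(c['K'],c['R'],c['t']))
    o=-R.T@t; w=R.T@np.linalg.inv(K)@[u,v,1]; return o+w*(z-o[2])/w[2]
def proj(n,X):
    c=r.get_calibration(n);K,R,t=map(np.array,(c['K'],c['R'],c['t']))
    q=K@(R@np.array(X)+t); return q[:2]/q[2]
E
python3 - <<'E'
from h import *
for n in('side','top'):
    snap(n,n+'0'); c=r.get_calibration(n); print(n,c)
print(r.sense())
E
```

```text
side {'K': array([[484.76560347,   0.        , 278.40239851],
       [  0.        , 484.76560347, 206.90571921],
       [  0.        ,   0.        ,   1.        ]]), 'R': array([[ 0.98922887, -0.14636267,  0.00205306],
       [-0.07532915, -0.52105677, -0.85019137],
       [ 0.12550604,  0.84087919, -0.52646978]]), 't': array([-0.55635928,  0.12377854,  1.21686216])}
top {'K': array([[456.76565571,   0.        , 278.37227514],
       [  0.        , 456.76565571, 204.36128579],
       [  0.        ,   0.        ,   1.        ]]), 'R': array([[ 1.83092199e-02, -9.99828313e-01,  2.84909072e-03],
       [-9.87738241e-01, -1.85295513e-02, -1.55015555e-01],
       [ 1.55041734e-01,  2.40580327e-05, -9.87907921e-01]]), 't': array([0.01024157, 0.5717348 , 1.29396443])}
{'time_s': 0.1, 'joints': array([ 1.00380206,  0.33384156,  0.0398718 ,  1.46616802, -0.013404  ,
        1.34328071, -0.05853248]), 'qvel': array([ 0.00072177, -0.00307048,  0.00173223, -0.00143835, -0.00087547,
       -0.00111469,  0.00178081]), 'joint_efforts': array([ 3.37915269e-03, -6.60018682e+01,  1.36978090e+00, -4.06470895e+01,
        1.70705927e-02,  8.83918925e-03, -1.01328874e-04]), 'tcp_pos': array([ 0.29302348, -0.58003493,  0.40391639]), 'tcp_rot': array([-0.16401852,  0.68834026, -0.68737244,  0.1637215 ]), 'contact_force': array([-0.42710443, -0.7569856 ,  0.14886279]), 'moment': array([-0.01518101,  0.01544329,  0.02451411]), 'finger_gap': 0.0852603381499951}
```

```bash
ls pics
```

```text
side0.npz
side0.png
top0.npz
top0.png
```

View pics/side0.png

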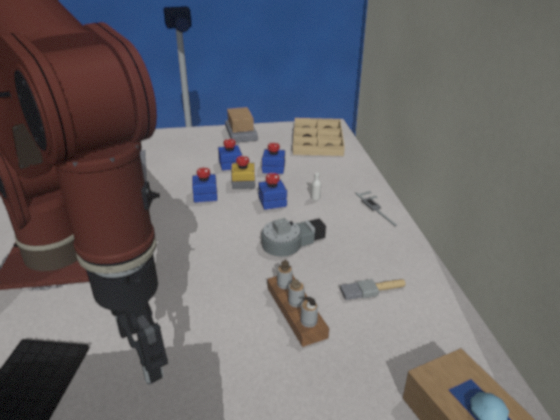

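View pics/top0.png

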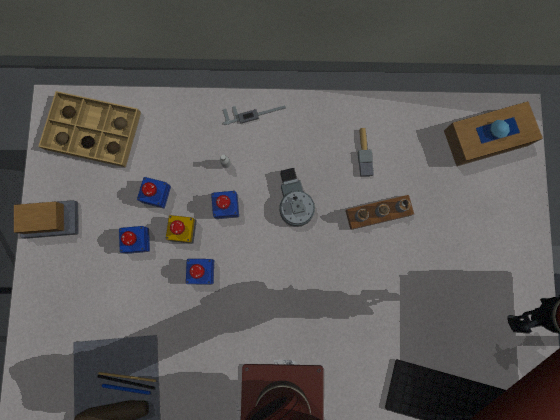

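The yellow box at top (180,228) is the e-stop; the four blue boxes at (154,191), (134,238), (225,204) and (200,271) are look-alikes to leave alone. Next I enlarge the rack and the e-stop.

```bash
python3 - <<'E'
from h import *
T=np.load('pics/top0.npz');S=np.load('pics/side0.npz')
def crop(I,x0,x1,y0,y1,w,h): return cv2.resize(I['p'][y0:y1,x0:x1,::-1],(w,h),interpolation=cv2.INTER_CUBIC)
a=crop(S,255,335,255,345,400,450); b=crop(T,340,420,170,260,400,450)
cv2.imwrite('pics/rackc.png',np.hstack([a,b]))
a=crop(S,180,300,125,215,400,300); b=crop(T,100,260,160,300,400,300)
cc=np.hstack([a,b]); a=crop(S,250,330,205,265,400,300); b=crop(T,270,330,163,233,400,300)
cv2.imwrite('pics/stopc.png',np.vstack([cc,np.hstack([a,b])]))
E
```

```text
(no output)
```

View pics/rackc.png

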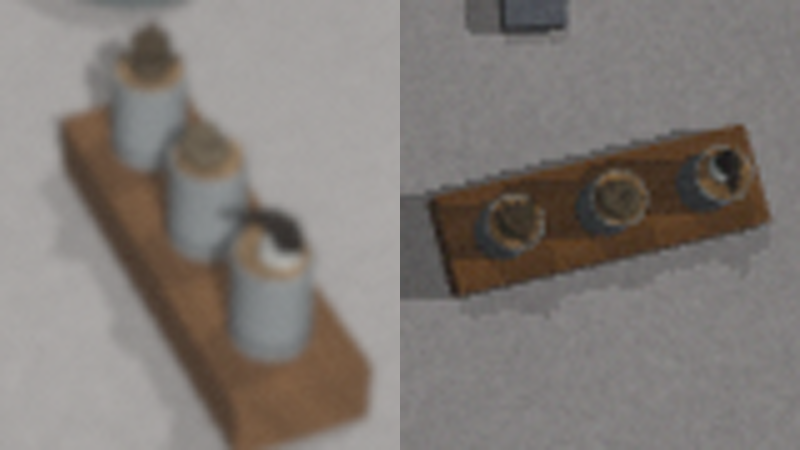

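View pics/stopc.png

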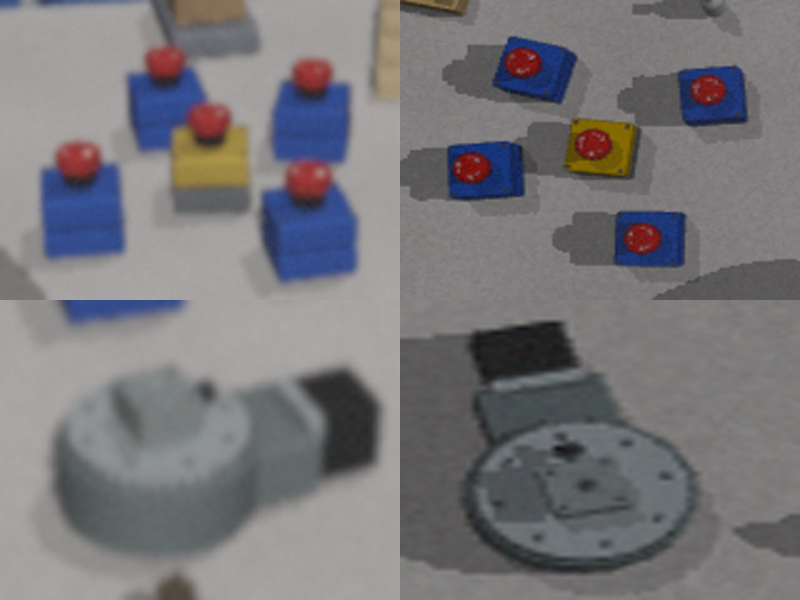

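Mount candidates in the top view are (363,214), (383,210) and (404,205). The crops show a dark, curved, tapering horn only at (404,205) (side view about (310,300)), so that is the tooth. The one at (383,210) is coiled and flat, and the one at (363,214) is the lumpy vertebra. The e-stop is the yellow box, and the clamp block shows at top (299,208). Now I measure.

```bash
cat >> h.py <<'E'
def cloud(n,d):
    v,u=np.mgrid[:420,:560]; c=r.get_calibration(n);K,R,t=map(np.array,(c['K'],c['R'],c['t']))
    x=np.stack([(u-K[0,2])/K[0,0]*d,(v-K[1,2])/K[1,1]*d,d],-1); return (x-t)@R
E
python3 - <<'E'
from h import *
C={}
for n,boxes in (('top',dict(es=(160,200,210,250),rack=(340,420,190,235),st=(275,325,185,232))),('side',dict(es=(225,262,150,192),rack=(260,335,258,345),st=(255,305,212,256)))):
    Z=np.load(f'pics/{n}0.npz'); W=cloud(n,Z['d']); p=Z['p']; hsv=cv2.cvtColor(p,cv2.COLOR_RGB2HSV)
    def get(k,m):
        x0,x1,y0,y1=boxes[k]; mm=np.zeros(m.shape,bool); mm[y0:y1,x0:x1]=m[y0:y1,x0:x1]; return mm&(Z['d']>0)
    red=get('es',((hsv[...,0]<8)|(hsv[...,0]>172))&(hsv[...,1]>130))
    P=W[red]; print(n,'red',len(P),P.mean(0).round(4),'z pct',np.percentile(P[:,2],[5,50,95]).round(4))
    vv,uu=np.nonzero(red); print(' px',uu.mean(),vv.mean(),uu.min(),uu.max(),vv.min(),vv.max())
    if n=='top':
        for z in(.092,.087): print(plane(n,uu.mean(),vv.mean(),z))
    ye=get('es',(abs(hsv[...,0].astype(int)-25)<8)&(hsv[...,1]>120)); P=W[ye]; P=P[P[:,2]>.05]; print(' yel',len(P),P[:,2].mean(),cv2.minAreaRect((P[:,:2]*1000).astype(np.float32)))
    m=get('rack',np.ones_like(red)); P=W[m]
    Q=P[(P[:,2]>.02)&(P[:,2]<.035)]; print(' racktop',len(Q),np.median(Q[:,2]),cv2.minAreaRect((Q[:,:2]*1000).astype(np.float32)))
    m=get('st',np.ones_like(red)); P=W[m]
    Q=P[(P[:,2]>.064)&(P[:,2]<.076)]; print(' block',len(Q),np.median(Q[:,2]),cv2.minAreaRect((Q[:,:2]*1000).astype(np.float32)))
    Q=P[(P[:,2]>.043)&(P[:,2]<.053)]; print(' plate',len(Q),cv2.minEnclosingCircle((Q[:,:2]*1000).astype(np.float32)))
    # mounts: points above .036 clustered
    m=get('rack',W[...,2]>.062)
    k,l,s,c=cv2.connectedComponentsWithStats(m.astype(np.uint8))
    for i in range(1,k):
        if s[i,4]<15: continue
        Q=W[l==i]; print('  mnt',c[i].round(1),len(Q),Q.mean(0).round(4),'zmax',Q[:,2].max().round(4),'lo',np.median(Q[(Q[:,2]<.076)],0).round(4),cv2.minEnclosingCircle((Q[Q[:,2]<.078][:,:2]*1000).astype(np.float32)))
E
```

```text
top red 134 [0.4944 0.3041 0.0929] z pct [0.0879 0.0933 0.0982]
 px 176.76119402985074 226.98507462686567 170 184 221 233
[0.49451164 0.30430135 0.092     ]
[0.49502381 0.30541318 0.087     ]
 yel 434 0.059289696192739945 ((494.854248046875, 304.98028564453125), (73.42829895019531, 72.11803436279297), 85.3384780883789)
 racktop 801 0.030846691986330717 ((558.324462890625, -279.7251281738281), (60.70940017700195, 190.68524169921875), 14.450602531433105)
 block 143 0.07108222698169742 ((569.3945922851562, -31.89061737060547), (46.753421783447266, 33.450233459472656), 14.192095756530762)
 plate 609 ((566.2257080078125, -28.997459411621094), 56.06322479248047)
  mnt [403.6 204.6] 116 [ 0.5722 -0.337   0.078 ] zmax 0.1026 lo [ 0.5716 -0.334   0.0727] ((573.2213745117188, -339.3730163574219), 16.822629928588867)
  mnt [383.  209.5] 113 [ 0.557  -0.2781  0.0777] zmax 0.0883 lo [ 0.5563 -0.2759  0.0729] ((558.221923828125, -279.97930908203125), 16.897855758666992)
  mnt [362.2 214.5] 118 [ 0.5412 -0.2181  0.0797] zmax 0.0971 lo [ 0.5405 -0.2135  0.0727] ((542.4210815429688, -219.853408813476
[... 363 characters left out ...]
97532653808594), 14.351618766784668)
 block 158 0.07146791995433491 ((569.342529296875, -32.507354736328125), (46.43376159667969, 39.311153411865234), 11.300450325012207)
 plate 486 ((564.8345336914062, -38.05080032348633), 51.670257568359375)
  mnt [284.6 269.2] 222 [ 0.5423 -0.2273  0.0778] zmax 0.095 lo [ 0.5411 -0.2319  0.0715] ((542.9461669921875, -223.74105834960938), 16.740238189697266)
  mnt [296.3 287.5] 212 [ 0.5573 -0.2869  0.0755] zmax 0.0859 lo [ 0.5573 -0.2916  0.0723] ((557.7767944335938, -282.1631164550781), 18.187423706054688)
  mnt [309.1 306. ] 264 [ 0.5723 -0.3465  0.0772] zmax 0.0993 lo [ 0.5703 -0.3499  0.0726] ((575.2893676757812, -342.870849609375), 18.38365364074707)
```

```bash
cat >> h.py <<'E'
from scipy.spatial.transform import Rotation as Ro
def goal(pos,jaw_deg=None):
    """print increments in tool axes to reach TCP pos, jaw axis (tool z) at world yaw jaw_deg, y down"""
    s=r.sense(); R=Ro.from_quat(s['tcp_rot']).as_matrix(); p=s['tcp_pos']
    print('shift',(R.T@(np.array(pos)-p)).round(4))
    if jaw_deg is not None:
        a=np.radians(jaw_deg); z=np.array([np.cos(a),np.sin(a),0]); y=np.array([0,0,-1.]); G=np.stack([np.cross(y,z),y,z],1)
        print('rotvec',np.degrees((Ro.from_matrix(R.T@G)).as_rotvec()).round(2))
def st():
    s=r.sense(); R=Ro.from_quat(s['tcp_rot']).as_matrix()
    print('t',s['time_s'],'p',s['tcp_pos'].round(4),'jawyaw',np.degrees(np.arctan2(R[1,2],R[0,2])).round(2),'y',R[:,1].round(4),'gap',round(s['finger_gap'],4),'F',s['contact_force'].round(2),'M',s['moment'].round(3),'q',s['joints'].round(2))
E
python3 - <<'E'
from h import *
st(); R=Ro.from_quat(r.sense()['tcp_rot']).as_matrix(); print(R.round(4))
T=np.load('pics/top0.npz');g=cv2.cvtColor(T['p'],cv2.COLOR_RGB2GRAY)
print(g[196:222,285:312])
W=cloud('top',T['d'])
hsv=cv2.cvtColor(T['p'],cv2.COLOR_RGB2HSV)
m=((abs(hsv[...,0].astype(int)-115)<12)&(hsv[...,1]>130)&(W[...,2]>.045)).astype(np.uint8)
k,l,s,c=cv2.connectedComponentsWithStats(m)
for i in range(1,k):
    if s[i,4]>50: print('blue',c[i].round(0),np.median(W[l==i],0).round(3))
E
```

```text
t 0.1 p [ 0.293  -0.58    0.4039] jawyaw -63.2 y [-7.0e-04  1.2e-03 -1.0e+00] gap 0.0853 F [-0.43 -0.76  0.15] M [-0.015  0.015  0.025] q [ 1.    0.33  0.04  1.47 -0.01  1.34 -0.06]
[[-8.926e-01 -7.000e-04  4.509e-01]
 [-4.509e-01  1.200e-03 -8.926e-01]
 [ 1.000e-04 -1.000e+00 -1.400e-03]]
[[ 68 100 108 111 110 110 111 113 106  81  64  73 110 112 112 111 114 111
   71  71 112 110 112  84  79  94 119]
 [103 109  84  78  85 107 109 104  33  30  38  41  72 112 114 113 114 111
  100 101 114 112 113 108  93  81 101]
 [113 113  86  79  85  84  79  81  50  31  35  44  72 112 112 111 110 115
  114 114 111 113 114 109 110  95  93]
 [107 104  88  82  83  83  83  89  64  52  49  71  94  99 110 100 102 112
  118 115 114 112 109 108 109 109  78]
 [ 94  65 110  84  83  82  84 110 112  92  60  81  96  94  92  75  85 103
  113 114 112 110 114 113 112 110  92]
 [ 79  86 109  85  83  82  84  87  88  96  95  98  97  98  94  83  90  99
  114 114 112 112 112 111 111 112 109]
 [ 82  82  82  80  82  91  92  81  95  98  98  97  97  95  93  95  98  98
  116 110 111 114 112 113 107 111 111]
 [ 83  81  83  83 
[... 1657 characters left out ...]
14 112 105  54  75]
 [ 56 103 111 112 105  64  92 116 115 118 111 114 114 116 115 111 108 112
  114 112 111 113 112 103  77  72  86]
 [ 55  67  99 108 112  93 104 116 118 117 113 110 113 114 110  79  86 113
  112 111 110 110 106  69  69  76 105]
 [ 48  54  49  84 106 108 115 113 116 116 116 112 115 111 110  77  92 109
  112 113 106  85  63  65  60  79 104]
 [ 44  47  57  61  65  93 109 110 112 114 115 112 113 115 115 113 112 109
  107 104  81  57  65  66  83 107 105]]
blue [512. 126.] [ 0.811 -0.661  0.077]
blue [485. 133.] [ 0.787 -0.582  0.077]
blue [153. 192.] [0.593 0.379 0.059]
blue [225. 204.] [0.562 0.172 0.059]
blue [134. 239.] [0.456 0.427 0.059]
blue [200. 271.] [0.372 0.235 0.059]
```

Request:
jog_arm --increments '[[[0,-10,0,-0.06,0,-0.04,1],[0,-20,0,-0.11,0,-0.07,1],[0,-30,0,-0.165,0,-0.105,1],[0,-40,0,-0.215,0,-0.14,1],[0,-48,0,-0.265,0,-0.175,1],[0,-54,0,-0.315,0,-0.205,1],[0,-60,0,-0.365,0,-0.24,1],[0,-63.2,0,-0.41,0,-0.27,1],[0,-63.2,0,-0.46,0,-0.305,1],[0,-63.2,0,-0.513,0,-0.335,1],[0,-63.2,0,-0.522,0.01,-0.38,1],[0,-63.2,0,-0.53,0.02,-0.43,1],[0,-63.2,0,-0.54,0.03,-0.48,1],[0,-63.2,0,-0.55,0.04,-0.53,1],[0,-63.2,0,-0.558,0.05,-0.58,1],[0,-63.2,0,-0.566,0.06,-0.63,1],[0,-63.2,0,-0.573,0.07,-0.67,1],[0,-63.2,0,-0.5785,0.08,-0.698,1],[0,-63.2,0,-0.5785,0.08,-0.698,1],[0,-63.2,0,-0.5785,0.08,-0.698,1]]]'

```text
time_s: 2.6
tcp_pos: [0.4951, 0.3029, 0.3246]
tcp_rot: [0.5, -0.5, 0.5, -0.5]
contact_force: [0.7, 0.2, -0.3]
finger_gap: -0.0
```

```bash
python3 - <<'E'
from h import *
st(); goal([.4945,.304,.285],0)
print('hole',plane('top',297.4,205.6,.07))
snap('side','s1'); snap('top','t1')
E
```

```text
t 2.6 p [0.4951 0.3029 0.3246] jawyaw -0.03 y [-2.e-04 -6.e-04 -1.e+00] gap -0.0 F [ 0.71  0.21 -0.35] M [-0.005 -0.01  -0.022] q [-0.07  0.32 -0.66  1.71  0.21  1.18 -0.79]
shift [-0.0011  0.0396 -0.0006]
rotvec [ 0.01 -0.03  0.04]
hole [ 0.56487905 -0.03389322  0.07      ]
```

View pics/s1.png

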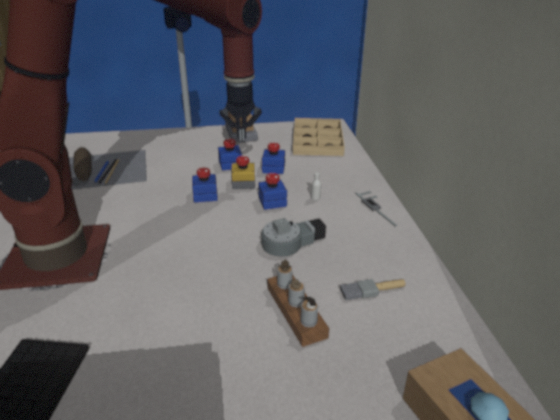

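The closed gripper hangs over the yellow box, with fingertips at side pixel (240,138) and the mushroom at (242,161). Now the descent.

Request:
jog_arm --increments '[[[0,0,0,-0.001,0.03,0,1],[0,0,0,-0.001,0.052,0,1],[0,0,0,-0.001,0.056,0,1],[0,0,0,-0.001,0.058,0,1],[0,0,0,-0.001,0.06,0,1],[0,0,0,-0.001,0.062,0,1],[0,0,0,-0.001,0.063,0,1],[0,0,0,-0.001,0.063,0,1]]]'

```text
time_s: 3.7
tcp_pos: [0.4951, 0.3048, 0.2623]
tcp_rot: [-0.5, 0.5, -0.5, 0.5]
contact_force: [1.6, 0.1, 2.8]
finger_gap: -0.0002
```

```bash
python3 - <<'E'
from h import *
st()
E
```

```text
t 3.7 p [0.4951 0.3048 0.2623] jawyaw -0.01 y [ 1.2e-03  5.0e-04 -1.0e+00] gap -0.0002 F [1.56 0.07 2.76] M [-0.014 -0.356  0.063] q [-0.1   0.39 -0.64  1.77  0.26  1.07 -0.83]
```

Request:
jog_arm --increments '[[[0,0,0,0,0.002,0,1],[0,0,0,0,0.003,0,1],[0,0,0,0,0.004,0,1],[0,0,0,0,0.005,0,1],[0,0,0,0,0.0055,0,1],[0,0,0,0,0.0055,0,1]]]'

```text
time_s: 4.45
tcp_pos: [0.4949, 0.3051, 0.2582]
tcp_rot: [-0.5, 0.5, -0.5, 0.5]
contact_force: [-3.7, -4.9, 21.4]
finger_gap: -0.0003
```

```bash
python3 - <<'E'
from h import *
st()
E
```

```text
t 4.45 p [0.4949 0.3051 0.2582] jawyaw -0.0 y [ 1.6e-03  1.0e-04 -1.0e+00] gap -0.0003 F [-3.67 -4.95 21.44] M [-0.963  0.964 -0.003] q [-0.1   0.39 -0.64  1.78  0.26  1.06 -0.83]
```

Request:
jog_arm --increments '[[[0,0,0,0,-0.02,0,1],[0,0,0,0,-0.07,0,1],[0,0,0,0.03,-0.12,0.005,1],[0,0,0,0.08,-0.14,0.01,1],[0,0,0,0.14,-0.14,0.02,1],[0,-3,0,0.2,-0.14,0.03,1],[0,-6,0,0.26,-0.14,0.035,-1],[0,-9,0,0.32,-0.14,0.04,-1],[0,-12,0,0.38,-0.14,0.05,-1],[0,-14.4,0,0.44,-0.14,0.055,-1],[0,-14.4,0,0.5,-0.14,0.06,-1],[0,-14.4,0,0.56,-0.12,0.07,-1],[0,-14.4,0,0.61,-0.1,0.075,-1],[0,-14.4,0,0.64,-0.08,0.078,-1],[0,-14.4,0,0.645,-0.08,0.079,-1],[0,-14.4,0,0.645,-0.08,0.079,-1]]]'

```text
time_s: 6.45
tcp_pos: [0.574, -0.3395, 0.3366]
tcp_rot: [-0.559, 0.433, -0.433, 0.559]
contact_force: [-0.8, 1.2, -0.0]
finger_gap: 0.0855
```

```bash
python3 - <<'E'
from h import *
st(); goal([.5735,-.3398,.2145],14.4)
p,d=snap('side','s2'); p2,d2=snap('top','t2')
T=np.load('pics/side0.npz')['p']
f=lambda I,x0,x1,y0,y1:cv2.resize(I[y0:y1,x0:x1,::-1],(400,300),interpolation=cv2.INTER_CUBIC)
cv2.imwrite('pics/c2.png',np.vstack([np.hstack([f(T,180,300,125,215),f(p,180,300,125,215)]),np.hstack([f(p,250,370,255,345),f(p2,320,440,160,250)])]))
W=cloud('top',d2); hsv=cv2.cvtColor(p2,cv2.COLOR_RGB2HSV)
m=((hsv[...,0]<8)|(hsv[...,0]>172))&(hsv[...,1]>130); m[:221]=0;m[234:]=0;m[:,:165]=0;m[:,190:]=0
v,u=np.nonzero(m);print(u.mean(),v.mean(),len(u),W[m].mean(0),np.percentile(W[m][:,2],[5,50,95]))
E
```

```text
t 6.45 p [ 0.574  -0.3395  0.3366] jawyaw 14.44 y [ 3.e-04  1.e-03 -1.e+00] gap 0.0855 F [-0.77  1.19 -0.01] M [ 0.013 -0.023  0.029] q [ 0.69  0.43 -0.29  1.49  0.12  1.24  0.63]
shift [ 0.0003  0.1221 -0.0007]
rotvec [-0.03  0.04 -0.05]
177.37878787878788 227.00757575757575 132 [0.49500706 0.30367951 0.0869717 ] [0.08188574 0.08698345 0.09117568]
```

View pics/c2.png

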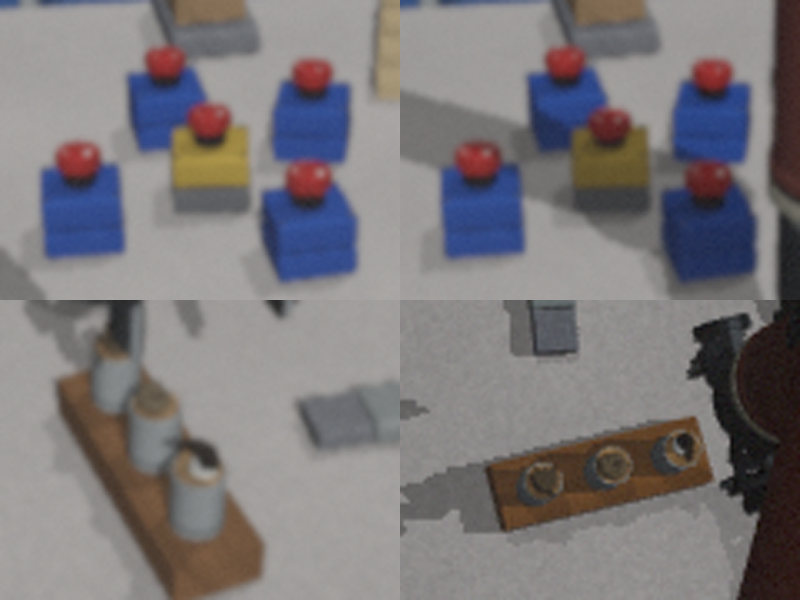

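The mushroom's median depth dropped from 93 to 87 mm, and it sits visibly lower in the side crop at (610,125), so it is latched. The gripper stands over the tooth mount with jaws across the rack, so I descend and grip.

Request:
jog_arm --increments '[[[0,0,0,0,0.05,-0.0005,-1],[0,0,0,0,0.09,-0.0005,-1],[0,0,0,0,0.115,-0.0005,-1],[0,0,0,0,0.1265,-0.0005,-1],[0,0,0,0,0.1265,-0.0005,-1],[0,0,0,0,0.1265,-0.0005,0.2],[0,0,0,0,0.1265,-0.0005,1],[0,0,0,0,0.1265,-0.0005,1],[0,0,0,0,0.1265,-0.0005,1],[0,0,0,0,0.1265,-0.0005,1],[0,0,0,0,0.1265,-0.0005,1]]]' --force 40

```text
time_s: 7.92
tcp_pos: [0.5735, -0.3406, 0.2107]
tcp_rot: [-0.559, 0.433, -0.434, 0.559]
contact_force: [-2.4, 0.2, 6.3]
finger_gap: 0.0331
```

```bash
python3 - <<'E'
from h import *
st()
p,d=snap('side','s3')
cv2.imwrite('pics/c3.png',cv2.resize(p[235:355,240:400,::-1],(800,600),interpolation=cv2.INTER_CUBIC))
E
```

```text
t 7.925 p [ 0.5735 -0.3406  0.2107] jawyaw 14.39 y [ 1.e-03 -7.e-04 -1.e+00] gap 0.0331 F [-2.39  0.2   6.35] M [0.13  0.289 0.006] q [ 0.68  0.54 -0.28  1.6   0.16  1.02  0.6 ]
```

View pics/c3.png

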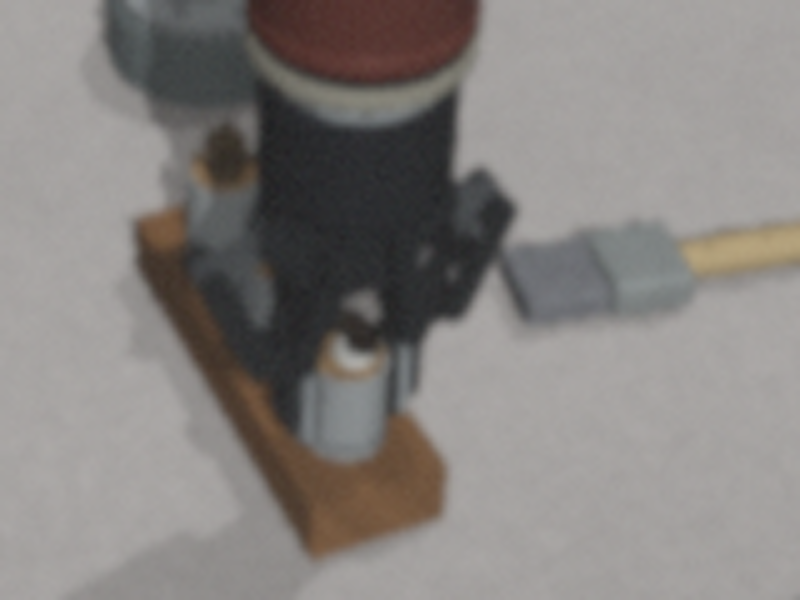

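Request:
jog_arm --increments '[[[0,0,0,0,-0.01,0,1],[0,0,0,0,-0.025,0,1],[0,0,0,0,-0.06,0,1],[0,0,0,0,-0.1,0,1],[0,0,0,0,-0.11,0,1],[0,0,0,-0.04,-0.11,0.01,1],[0,0,0,-0.09,-0.11,0.02,1],[0,0,0,-0.14,-0.11,0.032,1],[0,0,0,-0.19,-0.11,0.044,1],[0,0,0,-0.24,-0.11,0.055,1],[0,0,0,-0.28,-0.11,0.064,1],[0,0,0,-0.2987,-0.1,0.0676,1],[0,0,0,-0.2987,-0.09,0.0676,1],[0,0,0,-0.2987,-0.082,0.0676,1],[0,0,0,-0.2987,-0.082,0.0676,1],[0,0,0,-0.2987,-0.082,0.0676,1]]]'

```text
time_s: 9.98
tcp_pos: [0.5646, -0.0352, 0.2918]
tcp_rot: [0.558, -0.434, 0.434, -0.558]
contact_force: [0.5, -1.5, -0.0]
finger_gap: 0.0332
```

```bash
python3 - <<'E'
from h import *
st()
p,d=snap('side','s4'); p2,d2=snap('top','t4')
cv2.imwrite('pics/c4.png',np.hstack([cv2.resize(p[180:270,230:330,::-1],(600,540),interpolation=cv2.INTER_CUBIC)]))
cv2.imwrite('pics/c4t.png',cv2.resize(p2[150:250,240:360,::-1],(600,500),interpolation=cv2.INTER_CUBIC))
E
```

```text
t 9.975 p [ 0.5646 -0.0352  0.2918] jawyaw 14.32 y [ 0.e+00 -1.e-04 -1.e+00] gap 0.0332 F [ 0.54 -1.49 -0.  ] M [-0.036 -0.042 -0.047] q [ 0.36  0.29 -0.44  1.79  0.14  1.1   0.12]
```

View pics/c4.png

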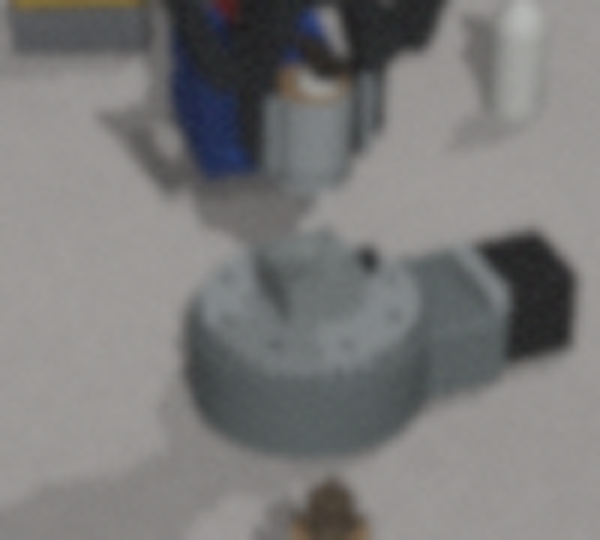

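View pics/c4t.png

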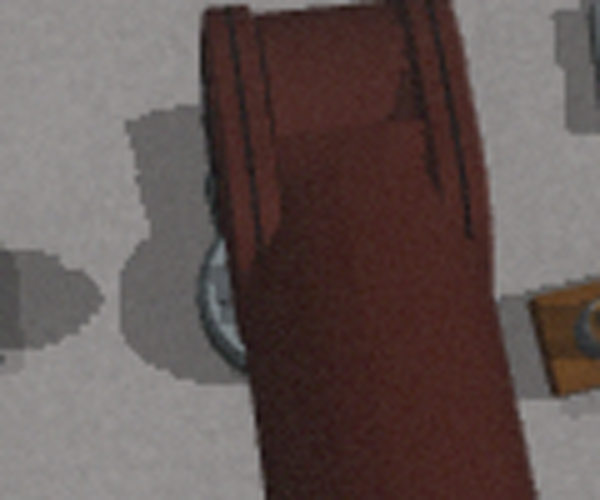

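```bash
python3 - <<'E'
from h import *
T=np.load('pics/top0.npz');W=cloud('top',T['d'])
print((W[194:224,286:312,2]*1000).round(0).astype(int))
# top view block pixels
m=np.zeros((420,560),bool); m[196:222,286:312]=1
m&=W[...,2]>.062; 
k,l,s,c=cv2.connectedComponentsWithStats(m.astype(np.uint8),connectivity=4); i=1+np.argmax(s[1:,4]); m=l==i
v,u=np.nonzero(m); print('topblk',s[i],c[i],np.median(W[m],0), plane('top',*c[i],.07), cv2.minAreaRect((W[m][:,:2]*1000).astype(np.float32)))
S=np.load('pics/side0.npz');W=cloud('side',S['d']); m=np.zeros((420,560),bool); m[212:250,262:303]=1; m&=W[...,2]>.066
k,l,s,c=cv2.connectedComponentsWithStats(m.astype(np.uint8),connectivity=4); i=1+np.argmax(s[1:,4]); m=l==i
print('sideblk',s[i],c[i],plane('side',*c[i],.07),cv2.minAreaRect((W[m][:,:2]*1000).astype(np.float32)))
S=np.load('pics/s4.npz'); g=cv2.cvtColor(S['p'],cv2.COLOR_RGB2GRAY); print(g[196:214:2,268:300])
for z in (.112,.1,.096,.07): print(z,proj('side',[.5646,-.0346,z]))
E
```

```text
[[42 39 48 48 49 46 53 47 54 51 54 54 51 48 51 48 49 51 47 51 43 40  4  2
   0  9]
 [43 50 54 52 49 51 51 44 48 45 48 51 50 48 49 48 43 56 51 46 53 49 43 -2
   4  8]
 [48 52 52 46 48 55 50 48 53 49 69 48 46 49 50 50 53 46 50 49 54 50 55 38
   3  4]
 [46 47 52 48 46 49 52 61 70 74 66 48 54 48 54 47 50 51 44 48 50 48 48 50
  40  1]
 [49 42 51 52 56 46 49 63 67 64 65 62 44 54 49 45 48 52 47 49 50 50 49 54
  51 42]
 [50 50 49 43 53 53 53 50 62 65 65 51 47 46 46 71 48 50 50 47 48 51 48 50
  44 38]
 [49 51 48 47 51 46 49 52 51 62 64 73 78 74 72 75 48 51 54 54 49 52 48 49
  43 51]
 [55 50 49 47 52 51 47 70 76 68 71 71 68 73 71 73 71 51 50 46 49 47 48 50
  51 47]
 [54 47 47 50 47 71 72 73 76 71 65 73 71 68 69 70 73 53 50 52 54 46 46 52
  50 52]
 [52 40 45 49 52 72 68 80 70 70 71 70 69 72 74 69 65 48 53 49 47 52 49 50
  53 46]
 [50 51 52 43 46 71 67 68 72 70 72 69 69 72 72 74 70 48 47 46 51 48 45 45
  56 53]
 [49 51 50 47 47 71 72 73 73 73 71 66 69 70 69 72 73 74 49 47 49 46 47 46
  52 47]
 [49 52 50 50 47 59 71 70 71 75 71 51 49 73 73 73 70 72 46 52 44 52 51 48
  47 51]
 [51 49 50 52 46 53 7
[... 2454 characters left out ...]
2 140 148 150 151 152 150 152 152]
 [ 54  54  47  44  50  67  91 105 105 105 114 122 124 127 128 129 127 123
  116 107 109 122 132 143 149 151 152 152 151 153 152 153]
 [ 57  58  60  60  64  77  86  97  96 101 109 117 121 123 125 125 121 118
  110 109 122 141 151 152 153 154 154 153 151 154 152 153]
 [ 84  82  83  83  83  87  85  90  96 103 108 113 117 120 121 121 121 118
  119 128 140 148 151 150 151 152 154 155 152 153 154 156]
 [ 95  97  99  99  98  97  98 101 100 104 109 111 112 115 124 137 143 143
  145 148 149 150 151 152 152 153 155 154 153 155 155 155]]
0.112 [281.41421563 208.54421605]
0.1 [281.38853483 212.63662629]
0.096 [281.38003425 213.99125144]
0.07 [281.32549475 222.68249046]
```

Request:
jog_arm --increments '[[[0,0,0,-0.0006,0.012,0,1],[0,0,0,-0.0006,0.02,0,1],[0,0,0,-0.0006,0.023,0,1],[0,0,0,-0.0006,0.025,0,1],[0,0,0,-0.0006,0.027,0,1],[0,0,0,-0.0006,0.029,0,1],[0,0,0,-0.0006,0.03,0,1]]]'

```text
time_s: 10.95
tcp_pos: [0.5643, -0.0337, 0.2617]
tcp_rot: [-0.559, 0.433, -0.433, 0.559]
contact_force: [-0.5, -0.3, -1.5]
finger_gap: 0.0333
```

```bash
python3 - <<'E'
from h import *
st()
E
```

```text
t 10.95 p [ 0.5643 -0.0337  0.2617] jawyaw 14.4 y [ 1.e-04  0.e+00 -1.e+00] gap 0.0333 F [-0.47 -0.27 -1.5 ] M [-0.038  0.005  0.005] q [ 0.36  0.32 -0.44  1.82  0.15  1.04  0.11]
```

No force with the pin tip 5 mm below the mouth, so it is in the hole. I continue to home.

Request:
jog_arm --increments '[[[0,0,0,0,0.002,0,1],[0,0,0,0,0.004,0,1],[0,0,0,0,0.006,0,1],[0,0,0,0,0.008,0,1],[0,0,0,0,0.009,0,1],[0,0,0,0,0.01,0,1],[0,0,0,0,0.0105,0,1],[0,0,0,0,0.0105,0,1]]]'

```text
time_s: 11.95
tcp_pos: [0.5643, -0.0337, 0.2512]
tcp_rot: [-0.559, 0.433, -0.433, 0.559]
contact_force: [0.0, -0.1, -1.5]
finger_gap: 0.0333
```

```bash
python3 - <<'E'
from h import *
st()
E
```

```text
t 11.95 p [ 0.5643 -0.0337  0.2512] jawyaw 14.4 y [ 0.  0. -1.] gap 0.0333 F [ 0.02 -0.11 -1.48] M [0.007 0.015 0.02 ] q [ 0.35  0.33 -0.44  1.83  0.16  1.02  0.1 ]
```

Request:
jog_arm --increments '[[[0,0,0,0,0.0005,0,1],[0,0,0,0,0.001,0,1],[0,0,0,0,0.0015,0,1],[0,0,0,0,0.0015,0,1]]]'

```text
time_s: 12.45
tcp_pos: [0.5643, -0.0336, 0.2506]
tcp_rot: [0.559, -0.433, 0.434, -0.559]
contact_force: [-4.1, -0.6, 7.8]
finger_gap: 0.0333
```

```bash
python3 - <<'E'
from h import *
st()
p,d=snap('side','s5')
cv2.imwrite('pics/c5.png',np.hstack([cv2.resize(p[180:270,230:330,::-1],(600,540),interpolation=cv2.INTER_CUBIC)]))
E
```

```text
t 12.45 p [ 0.5643 -0.0336  0.2506] jawyaw 14.4 y [ 2.e-04 -3.e-04 -1.e+00] gap 0.0333 F [-4.13 -0.59  7.76] M [-0.097  0.918 -0.03 ] q [ 0.35  0.33 -0.44  1.83  0.16  1.02  0.1 ]
```

View pics/c5.png

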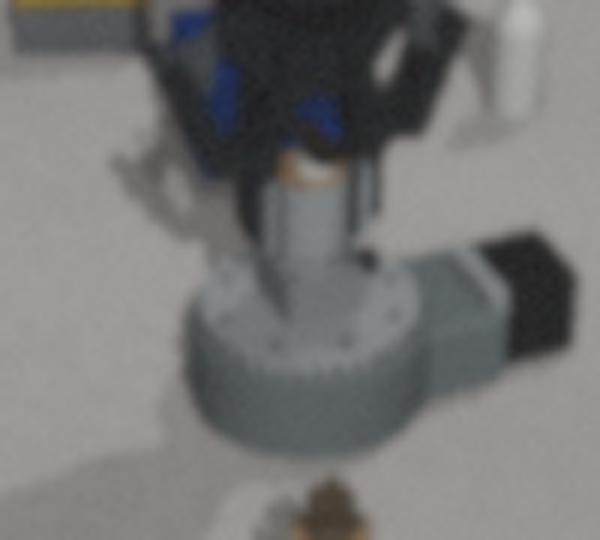

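The mount is home: contact force rises at TCP z 0.2506 against 0.2508 predicted. Release, retreat, and go above the e-stop.

Request:
jog_arm --increments '[[[0,0,0,0,-0.001,0,0.0],[0,0,0,0,-0.001,0,-1],[0,0,0,0,-0.001,0,-1],[0,0,0,0,-0.001,0,-1],[0,0,0,0,-0.02,0,-1],[0,0,0,0,-0.06,0,-1],[0,0,0,0,-0.11,0,-1],[0,0,0,0,-0.12,0,-1],[0,0,0,-0.05,-0.12,0.003,-1],[0,5,0,-0.1,-0.12,0.006,-1],[0,10,0,-0.15,-0.12,0.009,-1],[0,14.4,0,-0.2,-0.12,0.012,-1],[0,14.4,0,-0.25,-0.12,0.014,-1],[0,14.4,0,-0.3,-0.1,0.016,-1],[0,14.4,0,-0.335,-0.08,0.0169,-1],[0,14.4,0,-0.3445,-0.065,0.0169,-1],[0,14.4,0,-0.3445,-0.065,0.0169,-1],[0,14.4,0,-0.3445,-0.065,0.0169,-1]]]'

```text
time_s: 14.75
tcp_pos: [0.4959, 0.3028, 0.3154]
tcp_rot: [0.499, -0.5, 0.501, -0.5]
contact_force: [1.0, -0.5, -0.6]
finger_gap: 0.0853
```

```bash
python3 - <<'E'
from h import *
st(); goal([.495,.3043,.234],0)
p,d=snap('side','s6'); p2,d2=snap('top','t6')
f=lambda I,x0,x1,y0,y1:cv2.resize(I[y0:y1,x0:x1,::-1],(400,300),interpolation=cv2.INTER_CUBIC)
cv2.imwrite('pics/c6.png',np.vstack([np.hstack([f(p,180,300,95,185),f(p,240,340,185,260)]),np.hstack([f(p2,260,340,165,225),f(p2,100,260,160,280)])]))
W=cloud('top',d2); print((W[190:216:1,288:310,2]*1000).round(0).astype(int))
E
```

```text
t 14.75 p [0.4959 0.3028 0.3154] jawyaw -0.12 y [ 8.e-04 -4.e-04 -1.e+00] gap 0.0853 F [ 0.95 -0.52 -0.65] M [-0.018 -0.005 -0.019] q [-0.1   0.32 -0.63  1.72  0.21  1.16 -0.79]
shift [-0.0015  0.0814 -0.001 ]
rotvec [-0.05 -0.12  0.02]
[[  42   34   41   35   33   39   33   39   38   40   39   36   39   38
    34    1    0   -4   -6    0   -3    3]
 [  41   37   40   38   37   40   41   40   40   42   40   42   43   41
    36    2    2    5   -1   -1    1    3]
 [  38   32   49   39   40   49   43   57   49   51   57   43   51   49
    40   43   40    6   -3    0    3   -5]
 [  39   39   49   50   45   52   51   49 1367   53 1367   45   49   47
    46   51   51   43   39   -1    4   -4]
 [  50   52   52   47   50   49   53   53   45   51   49   48   55   52
    49   49   53   48   38   42    1    1]
 [  52   46   50   52   57   50   55   46   50   49   49   51   50   48
    49   46   47   52   47   49   41    4]
 [  49   51   49   48   46   52   47   50   65   55   46   45   51   45
    47   49   48   49   47   47   49   43]
 [  52   49   47   48   51   63   67   70   63   52   50  
[... 1427 characters left out ...]
 47   47]
 [  50   48   49   53   62   72   79   90   98  105  108   97   97 1367
    73   72   76   53   49   48   51   49]
 [  51   47   45   47   49   74   66   73   81   85   82   78   73   73
    65   60   54   48   52   50   50   47]
 [  50   51   52   49   49   67   66   73   68   71   65   56   57   46
    50   50   48   53   50   50   52   51]
 [  52   49   50   48   52   67   68   60   58   48   48   52   51   45
    47   52   52   57   46   50   53   46]
 [  49   51   50   52   49   42   44   53   54   49   51   49   48   47
    42   49   48   47   52   45   47   53]
 [  50   52   51   52   51   50   47   50   52   49   50   52 1367   52
    49   50   46   47   49   46   52   47]]
```

View pics/c6.png

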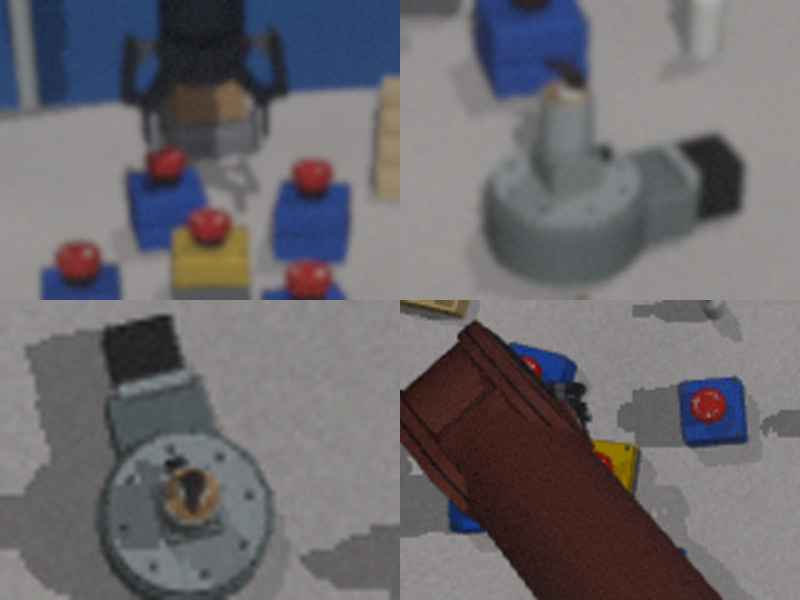

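The tooth stands upright on the block, its top rim at 113 mm against 112 expected; right-hand side crop at (565,130). The gripper is open around the red mushroom, so now descend, pinch, twist clockwise 42° and open.

Request:
jog_arm --increments '[[[0,0,0,-0.001,0.03,-0.001,-1],[0,0,0,-0.001,0.06,-0.001,-1],[0,0,0,-0.001,0.075,-0.001,-1],[0,0,0,-0.001,0.081,-0.001,-1],[0,0,0,-0.001,0.081,-0.001,-1],[0,0,0,-0.001,0.081,-0.001,0],[0,0,0,-0.001,0.081,-0.001,1],[0,0,0,-0.001,0.081,-0.001,1],[0,0,0,-0.001,0.081,-0.001,1],[0,0,0,-0.001,0.081,-0.001,1]]]' --force 35

```text
time_s: 16.1
tcp_pos: [0.495, 0.3052, 0.2345]
tcp_rot: [-0.499, 0.5, -0.501, 0.501]
contact_force: [4.8, 0.0, 1.3]
finger_gap: 0.0382
```

```bash
python3 - <<'E'
from h import *
st()
p,d=snap('side','s7')
cv2.imwrite('pics/c7.png',cv2.resize(p[105:225,170:330,::-1],(800,600),interpolation=cv2.INTER_CUBIC))
E
```

```text
t 16.1 p [0.495  0.3052 0.2345] jawyaw -0.04 y [ 0.0025  0.001  -1.    ] gap 0.0382 F [4.76 0.03 1.34] M [ 0.073 -0.918  0.021] q [-0.13  0.41 -0.6   1.8   0.27  1.01 -0.84]
```

View pics/c7.png

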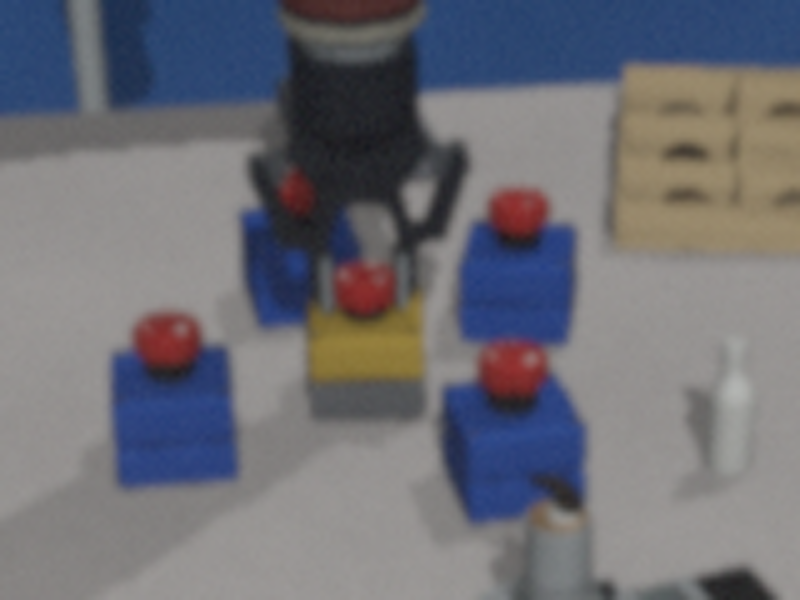

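The red head at crop (365,290) is pinched between both pads on its rim. Now the twist.

Request:
jog_arm --increments '[[[0,6,0,0,0,0,1],[0,13,0,0,0,0,1],[0,20,0,0,0,0,1],[0,27,0,0,0,0,1],[0,34,0,0,0,0,1],[0,40,0,0,0,0,1],[0,42,0,0,0,0,1],[0,42,0,0,0,0,1],[0,42,0,0,0,0,1]]]'

```text
time_s: 17.27
tcp_pos: [0.4953, 0.3052, 0.2347]
tcp_rot: [0.286, -0.646, 0.646, -0.289]
contact_force: [7.7, 0.5, 2.3]
finger_gap: 0.0384
```

```bash
python3 - <<'E'
from h import *
st()
E
```

```text
t 17.275 p [0.4953 0.3052 0.2347] jawyaw -42.05 y [ 0.0034  0.0014 -1.    ] gap 0.0384 F [7.75 0.48 2.32] M [ 0.184 -1.248  0.047] q [-0.24  0.39 -0.47  1.8   0.2   1.   -1.52]
```

Open in place, lift straight up, then swing clear so the cameras see the button.

Request:
jog_arm --increments '[[[0,42,0,0,0,0,-1],[0,0,0,0,0,0,-1]]]'

```text
time_s: 17.52
tcp_pos: [0.4935, 0.3054, 0.2336]
tcp_rot: [0.287, -0.646, 0.647, -0.286]
contact_force: [-0.2, 0.5, 0.3]
finger_gap: 0.0733
```

The first row of that call carried a stray 42° turn. It can have turned the tool at most about 10° further while the fingers opened, and the pose is back. Lifting now.

Request:
jog_arm --increments '[[[0,0,0,0,0,0,-1],[0,0,0,0,0,0,-1],[0,0,0,0,-0.03,0,-1],[0,0,0,0,-0.08,0,-1],[0,0,0,0,-0.13,0,-1],[0,0,0,0,-0.16,0,-1],[0,0,0,0,-0.16,0,-1]]]'

```text
time_s: 18.4
tcp_pos: [0.4942, 0.3057, 0.3965]
tcp_rot: [-0.285, 0.646, -0.646, 0.288]
contact_force: [-0.3, 0.0, -0.6]
finger_gap: 0.0855
```

```bash
python3 - <<'E'
from h import *
st(); goal([.56,-.2,.4],-20)
E
```

```text
t 18.4 p [0.4942 0.3057 0.3965] jawyaw -42.13 y [ 0.0039  0.0023 -1.    ] gap 0.0855 F [-0.28  0.   -0.62] M [0.001 0.021 0.013] q [-0.21  0.24 -0.5   1.63  0.12  1.3  -1.46]
shift [ 0.3309 -0.0044  0.3881]
rotvec [ -0.12 -22.13  -0.23]
```

Request:
jog_arm --increments '[[[0,0,0,0.04,-0.005,0.045,-1],[0,0,0,0.08,-0.01,0.09,-1],[0,0,0,0.12,-0.01,0.135,-1],[0,0,0,0.16,-0.01,0.18,-1],[0,0,0,0.2,-0.01,0.225,-1],[0,0,0,0.24,-0.01,0.27,-1],[0,0,0,0.27,-0.01,0.31,-1],[0,0,0,0.3,-0.01,0.34,-1],[0,0,0,0.35,-0.01,0.365,-1],[0,0,0,0.4,-0.01,0.39,-1],[0,0,0,0.45,-0.01,0.41,-1],[0,0,0,0.5,-0.01,0.43,-1],[0,0,0,0.55,-0.01,0.45,-1],[0,0,0,0.59,-0.01,0.47,-1],[0,0,0,0.59,-0.01,0.47,-1],[0,0,0,0.59,-0.01,0.47,-1]]]'

```text
time_s: 20.4
tcp_pos: [0.4487, -0.4471, 0.4025]
tcp_rot: [-0.287, 0.647, -0.645, 0.287]
contact_force: [-0.1, 0.4, -0.5]
finger_gap: 0.0853
```

```bash
python3 - <<'E'
from h import *
st()
p,d=snap('side','s8'); p2,d2=snap('top','t8')
f=lambda I,x0,x1,y0,y1:cv2.resize(I[y0:y1,x0:x1,::-1],(400,300),interpolation=cv2.INTER_CUBIC)
cv2.imwrite('pics/c8.png',np.vstack([np.hstack([f(p,180,300,125,215),f(p,240,340,185,260)]),np.hstack([f(p2,260,420,165,285),f(p2,100,260,160,280)])]))
for n in('top0','t2','t8'):
    z=np.load(f'pics/{n}.npz');W=cloud('top',z['d']);hsv=cv2.cvtColor(z['p'],cv2.COLOR_RGB2HSV)
    m=((hsv[...,0]<8)|(hsv[...,0]>172))&(hsv[...,1]>130); m[:221]=0;m[234:]=0;m[:,:165]=0;m[:,190:]=0
    print(n,m.sum(),np.percentile(W[m][:,2],[5,50,95]).round(4))
W=cloud('top',d2); print('rim', np.median(W[200:208,293:304,2]))
for n in('side0','s2','s8'):
    q=np.load(f'pics/{n}.npz')['p'];hsv=cv2.cvtColor(q,cv2.COLOR_RGB2HSV)
    m=((hsv[...,0]<8)|(hsv[...,0]>172))&(hsv[...,1]>120); m[:150]=0;m[175:]=0;m[:,:232]=0;m[:,252:]=0
    v,u=np.nonzero(m);print(n,u.mean(),v.mean(),v.min(),len(u))
E
```

```text
t 20.4 p [ 0.4487 -0.4471  0.4025] jawyaw -42.04 y [-0.001   0.0017 -1.    ] gap 0.0853 F [-0.09  0.36 -0.48] M [ 0.019 -0.025 -0.029] q [ 0.68  0.3   0.04  1.51 -0.01  1.33 -0.01]
top0 135 [0.0879 0.0934 0.0984]
t2 132 [0.0819 0.087  0.0912]
t8 138 [0.0875 0.0923 0.0972]
rim 0.11621421624443912
side0 241.9512195121951 161.2439024390244 157 82
s2 242.17910447761193 162.80597014925374 159 67
s8 241.7058823529412 160.23529411764707 150 17
```

View pics/c8.png

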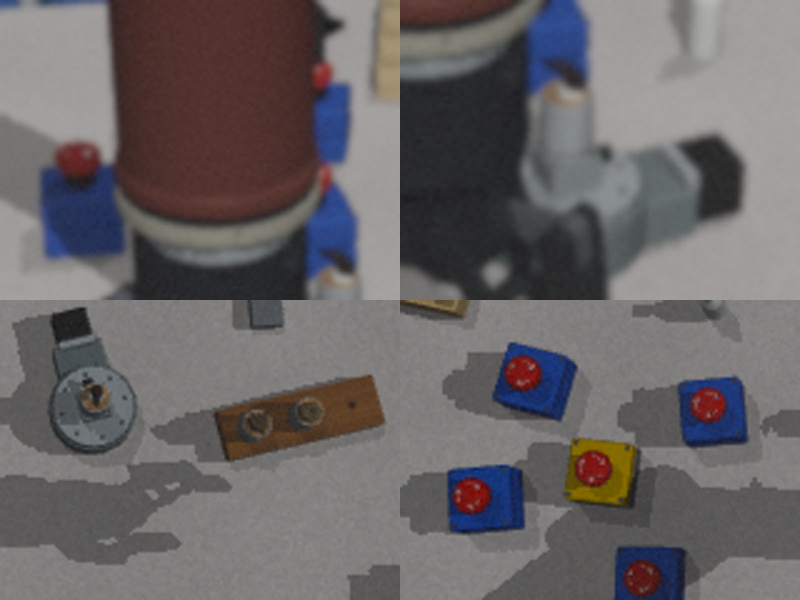

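The head's median height is back to 92.3 mm (93.4 at the start, 87.0 when latched). The tooth stands in the block at top crop (95,398), and the other two mounts are still in the rack at (255,423) and (308,412). I hand in.

```bash
python3 - <<'E'
from h import *
print(r.sign_off())
E
```

```text
the job is handed in; nothing more can be done
None
```

I pressed the yellow box's mushroom until it latched, plugged the tooth mount into the clamp block, then twisted the mushroom clockwise so it sprang back up. The job was handed in at about 20.5 s, with the gripper open and clear of everything.

**What the checks showed**
- **Latch:** the push reached the bottom stop at about 21 N. The head then stayed about 6 mm lower in the depth image.
- **Tooth mount:** the pin went in without force, and the body touched the block at the predicted height. After release it stood upright, with its rim at about 113 mm (112 expected).
- **Release:** after a 42° twist the head reads 92.3 mm, against 93.4 mm at the start and 87.0 mm when latched. The 1 mm difference is within the depth noise.
- **Rest of the bench:** the other two mounts are still in the rack, and the blue boxes in view look unchanged.

**What went wrong or could not be checked**
- When I opened the fingers after the twist, one row carried a stray further turn command. It could have turned the tool up to about 10° more before it came back, and it had no visible effect.
- In the last side view the arm hid the mushroom, so that its head is up rests on the top view alone.

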